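Unlock the parts-washing pot and hold up the basket of bearings

ROBOT

A 7-joint arm with a two-finger parallel gripper is mounted at the origin on a cart in front of the work surface, level with it; the furniture and walls round the work are solid. World frame = base frame: x ahead of the robot, y to its left, z up, the work surface at z = 0. Lengths are in m, angles in rad, forces in N, time in s.
With the tool pointing down it reaches from about 0.35 to 0.9 m from the base axis. Payload 19.9 kg.
Tool frame: the origin (TCP) lies at the very end of the fingers, on their centre line; the grasp point (between the pads) lies 19 mm behind it; z points along the fingers, y is the direction in which the jaws open and shut (so a half turn about z gives the same grasp; the last joint's range is limited). The gripper opens to 94 mm and grips with 3 to 60 N. Pads are 16 mm wide; open, the fingers measure 119 mm over their backs; the gripper's body (75 mm by 177 mm) begins 78 mm behind the grasp point.
Start: joints at [1.228, 0.417, -0.01, 1.614, 0.005, 1.111, -0.053], TCP at [0.185, -0.597, 0.205] pointing down, gripper open.
Joint ranges: [-2.81, 2.81], [-0.39, 2.02], [-1.27, 1.25], [0.06, 2.57], [-1.19, 4.33], [0.19, 2], [-2.82, 2.82]. Speed limits (rad/s): [1.89, 1.89, 2.39, 2.39, 3.01, 3.01, 3.01].

INTERFACE

Orientations are given as [roll, pitch, yaw] about the fixed x, y, z axes, in that order (R = Rz(yaw) Ry(pitch) Rx(roll)).
In Python, from plant import read_state, camera, get_calibration, sign_off, recognise, trace, spot_point gives the robot as it stands. The module is installed in compiled form; this text tells all that it offers.
- The arm moves only by the shell command python3 -m handwheel 'ROWS' [FORCE]. ROWS is JSON, a list of rows, each an object of numbers: "gripper": the finger opening in cm, from 0 to 9.4; "dx", "dy", "dz": the shift along the tool's x, y, z in cm; "turn": the turn about the tool's z in rad. A call has 1 to 8 rows; each row shifts and turns the pose as measured when the row begins, along the tool's axes as they then stand; what a row does not reach is not made up. A row lasts 1/8 s, in which the tool goes at most 62.5 mm and 10.7 degrees, less where a joint would pass 70% of its speed; a pose out of reach is approached as far as the arm can. A call is refused whole if a number of a shift passes 6.25 or a number of a turn 0.188, either way. A call with a gripper value outside its range is refused whole. The fingers move at their own pace and stop on an object; FORCE is the grip in N (left out, the last holds). Time passes only in rows, so rows that do not move let the fingers close. It gives the time, the measured TCP pose, the force and the opening at its end, in the units of the state.
- read_state(): the state, without advancing time (a new reading comes with each control period).
- camera(name): name is "scene" or "top" or "wrist"; returns the picture (480x640x3 uint8, blue, green, red); there is no depth.
- get_calibration(name): a dict with "fx", "fy", "cx", "cy" (pixels), "world_from_camera" (4x4, takes a point from camera to world coordinates). Camera axes: x right, y down, z forward; pixel columns grow to the right and rows downward; lengths in m; the calibration is good to about 2 mm. A picture is of the moment at which its call begins: read the wrist's pose just before it. get_calibration takes no time and is no camera call; for the wrist camera it gives the pose at the moment of the call.
- sign_off(): hands the job in, once; it reports no verdict.
Trained networks look in the newest picture that a camera, given by its name, has taken for a name from the list of things; names that differ only in an ending like _2 or _b are one class to them, and where a whole thing is asked for, a point or a joint stands for the part that bears it (a point fixed in the world has none). Each returns a list of dicts, best first, with "conf" (0 to 1); they miss things now and then, are a little off and sometimes report something else, mostly with a low value. They report only what shows in the picture. A call takes as long as a camera call. They do not tell look-alikes from the thing itself.
- recognise(target, camera): "location" ([x, y, z] in m, in the coordinates of the camera as it stood for that picture, good to about 4 mm: the middle of the surface that is visible of it).
- trace(target, camera): "mask" (480x640 bool, what is visible of it).
- spot_point(target, camera): "location" ([x, y, z] in m, in the coordinates of the camera as it stood for that picture, good to about 4 mm: a listed point, or the origin of a listed thing).
The state is a dict: "time": time; "joint_positions": joint angles; "joint_vel": joint speeds; "joint_efforts": joint torques, N m; "eef_pos": TCP position; "eef_rot": TCP orientation; "wrist_force": force on the tool from outside, world axes, zero at the start; "moment": the same for the moment, N m; "width": opening from 0.0 (shut) to 1.0 (fully open).
Only numpy, scipy, OpenCV 4.12 (cv2) and the standard library are available. Lean on these libraries where they do the work, as an engineer would, in place of code of your own. Each camera call takes 0.05 s, during which the arm holds its last target.

TASK

The bearings in the parts-washing pot are ready for inspection; the pot has been drained. Turn its bayonet lid anticlockwise (seen from above) by the black grip until the grip points at the two ribs on the pot's collar, then lift lid and hanging basket straight up until the basket's underside is a few centimetres clear above the collar. Hold it over the pot, still and level with all three bearings in the basket, for three seconds to be looked at, and finish while still holding it there; leave the other things on the bench alone.

Things in the scene. Friction and masses are not known exactly. Their poses are not given: they have to be found in the camera images.
- pot: Grey round washing pot, fixed to the bench, 104 mm high, its collar 134 mm across. Origin at the centre of its foot on the bench; z up. The x axis runs through two upright steel ribs, 8 mm wide and 10 mm proud, on opposite sides of the collar (tops 112 mm above the bench); inside each rib, the steel flange on the collar has a 30 mm wide gap.
- pot_rim (a point): Centre of the pot's mouth, level with the flange's top, 104 mm above the bench; axes as the pot's. The flange (inner diameter 107 mm) overhangs the lid's lugs except at the gaps; a stop behind each gap keeps the lid from turning more than about 0.12 rad anticlockwise past the ribs.
- lid_grip (a point): Centre of the lid's black grip bar, 78 mm long (this frame's x), 16 mm thick (y), 34 mm tall (z), 6 mm clear of the lid below; take it across its thickness from above. On the pot's axis and 129 mm above the bench while seated. At the start its x is turned 0.6 to 1.3 rad clockwise (from above) from the ribs' line; it may lift only within about 0.11 rad of that line, either way round.
- basket: Steel lid with the wire basket hanging under it, one rigid piece of about 0.4 kg, balanced under the grip. Origin at the centre of the lid's underside, 39 mm below the grip's centre; axes as the grip's. Its two lugs, 16 mm wide, lie along +x and -x. It turns easily, with about 3 mm of play upward while locked.
- basket_floor (a point): Centre of the floor of the round wire basket (78 mm across, rim 14 mm high), 99 mm below the grip's centre; the basket's underside is 3 mm lower. 30 mm above the bench while the lid is seated.
- bearing_1: Ball bearing, 26 mm outer diameter, 8 mm thick, 20 g, lying loose in the basket (out of sight at the start). Origin at the centre of its underside.
- bearing_2: A second bearing of the same kind.
- bearing_3: A third bearing of the same kind.
- glass_jar: Bystander: glass jar with yellow cap, 56 mm across, 75 mm high, standing near the pot; origin at its foot.
- insul_tape: Bystander: roll of black tape, 59 mm across, 19 mm high, lying near the pot; origin at its underside.
- calliper: Bystander: steel vernier calliper, 230 mm long, lying to the left of the pot; origin at its underside.
Mind the look-alikes: they are no part of the job. Leave any yellow look-alike of the basket alone.

How it is judged:
By the outcome, as a careful person would: the job done as asked, in the order asked, and still so for the second after the job is handed in, while the arm keeps its last pose, push and grip.
It also fails if it takes over 42 s, if anything falls off the work surface, if the arm or the gripper's body presses on something with over 40 N, if the wrist force passes 120 N, or if a joint passes its speed limit or range.

## Working session

There is one attempt and no reset: what is moved stays moved. The work goes in short steps, Python scripts to look and compute and a shell command to move; the robot and the scene stay as the last step left them, time stands still between calls to the robot, and variables do not carry over. Pictures are saved under pics/ and viewed, and the job is handed in when it is done.

```bash
mkdir -p pics; cat > h.py <<'E'
import numpy as np, cv2
from plant import *
def snap(c,n):
    im=camera(c); cv2.imwrite(f'pics/{n}.png',im); return im
def w(c,p):
    T=np.array(get_calibration(c)["world_from_camera"]); return (T@np.r_[p,1])[:3]
def px(c,p):
    k=get_calibration(c); T=np.linalg.inv(np.array(k["world_from_camera"])); q=(T@np.r_[p,1])[:3]
    return np.array([k["fx"]*q[0]/q[2]+k["cx"],k["fy"]*q[1]/q[2]+k["cy"]])
def ray(c,u,v,z):
    k=get_calibration(c);T=np.array(k["world_from_camera"]);d=T[:3,:3]@np.array([(u-k["cx"])/k["fx"],(v-k["cy"])/k["fy"],1]);o=T[:3,3]
    return o+d*(z-o[2])/d[2]
E
python3 - <<'E'
from h import *
print(read_state())
for c in("scene","top"):
    snap(c,c+"0")
    for t in("pot_rim","pot","lid_grip","basket"):
        for r in spot_point(t,c)[:3]: print(c,t,round(r["conf"],2),w(c,r["location"]).round(4),px(c,w(c,r["location"])).round())
E
```

```text
{'time': 0.0, 'joint_positions': array([ 1.22850498,  0.41797369, -0.0103074 ,  1.61416946,  0.00464921,
        1.11070955, -0.05298152]), 'joint_vel': array([ 1.76471741e-05, -1.27758624e-03,  1.18664009e-04, -1.16621720e-03,
        7.21595864e-04,  6.39542101e-04, -1.65036467e-03]), 'joint_efforts': array([-1.52429689e-03, -8.51262116e+01,  6.37547616e-01, -4.25977564e+01,
       -4.89031943e-02,  1.87112368e-02,  1.04437743e-04]), 'eef_pos': array([ 0.18506387, -0.59657281,  0.20482742]), 'eef_rot': array([-3.14035731e+00,  4.48701776e-05,  3.00799519e-01]), 'wrist_force': array([ 0.16658611,  0.44680292, -0.88610371]), 'moment': array([ 0.02088893, -0.04785941, -0.00433079]), 'width': 1.000212974801095}
scene pot 0.82 [ 0.4884  0.3246 -0.0008] [368. 283.]
scene lid_grip 0.8 [0.692  0.4841 0.1053] [237. 225.]
scene lid_grip 0.66 [0.6824 0.2034 0.1001] [351. 169.]
scene lid_grip 0.65 [0.4882 0.33   0.1286] [372. 242.]
scene basket 0.83 [0.6855 0.2017 0.0649] [350. 180.]
scene basket 0.64 [0.6889 0.4793 0.0588] [243. 241.]
scene basket 0.57 [0.4929 0.3303 0.088 ] [368. 255.]
top lid_grip 0.93 [0.6884 0.4768 0.1058] [268. 194.]
top lid_grip 0.75 [0.4865 0.327  0.132 ] [350. 298.]
top basket 0.88 [0.496  0.3277 0.0885] [349. 295.]
top basket 0.69 [0.6873 0.4791 0.0624] [269. 200.]
top basket 0.57 [0.6851 0.207  0.0603] [408. 199.]
```

View pics/scene0.png

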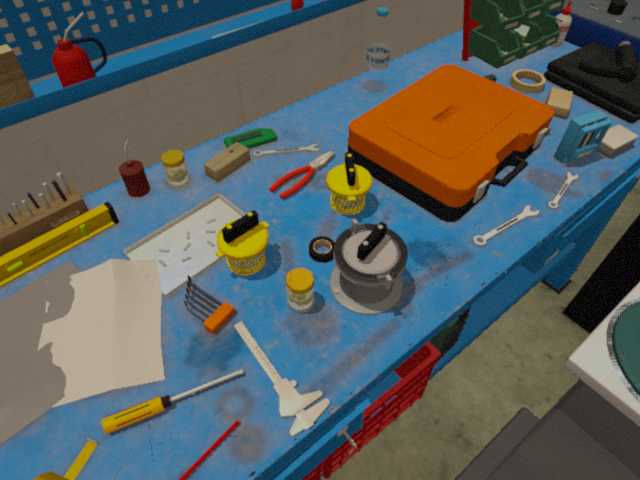

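View pics/top0.png

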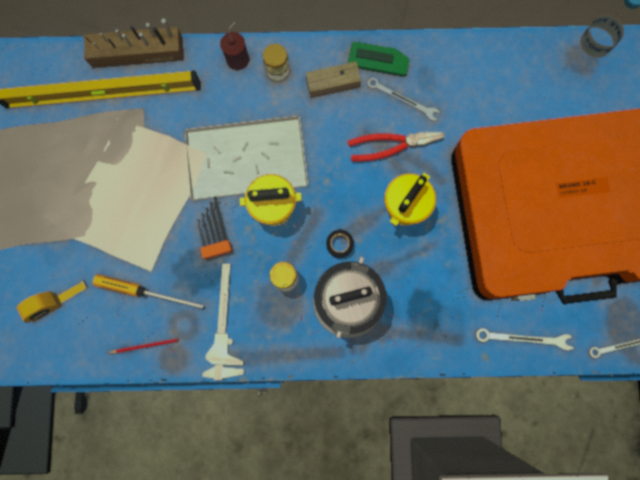

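```bash
python3 - <<'E'
import cv2
im=cv2.imread('pics/top0.png'); cv2.imwrite('pics/topc.png',cv2.resize(im[235:365,270:430],None,fx=5,fy=4.6,interpolation=cv2.INTER_CUBIC)[:600])
E
```

```text
(no output)
```

View pics/topc.png

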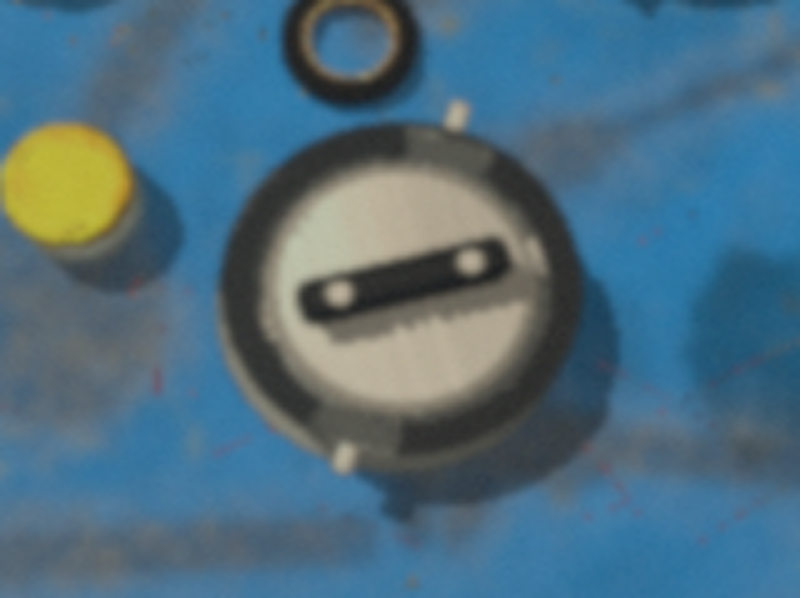

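```bash
python3 - <<'E'
from h import *
f=lambda x,y:(270+x/5,235+y/4.6)
a=ray("top",*f(457,115),.108);b=ray("top",*f(344,458),.108)
print("ribs",a,b,"c",(a+b)/2,"len",np.linalg.norm(a-b),"ang",np.arctan2(*(a-b)[1::-1]))
c=ray("top",*f(300,305),.146);d=ray("top",*f(508,252),.146)
print("grip",c,d,(c+d)/2,np.linalg.norm(c-d),np.arctan2(*(c-d)[1::-1]))
c=ray("top",*f(340,293),.146);d=ray("top",*f(470,262),.146)
print("knobs",c,d,(c+d)/2,np.arctan2(*(c-d)[1::-1]))
print("box corner",ray("top",485,298,.1))
E
```

```text
ribs [0.55803573 0.30404664 0.108     ] [0.42260439 0.34889726 0.108     ] c [0.49032006 0.32647195 0.108     ] len 0.14266473145110173 ang -0.31980111493174057
grip [0.480046  0.3635726 0.146    ] [0.4989048  0.28968561 0.146     ] [0.4894754 0.3266291 0.146    ] 0.07625576324112211 1.820699188020326
knobs [0.48435529 0.34938353 0.146     ] [0.49532889 0.30322191 0.146     ] [0.48984209 0.32630272 0.146     ] 1.8041855487896512
box corner [0.48399056 0.0783529  0.1       ]
```

Candidates for the lid/grip: the grey pot's grip at top (350,297), and the two yellow look-alikes at (270,198) and (410,197). I choose the grey pot, which has the ribs at (361,260) and (339,335). The crop confirms it. The grip is at yaw 1.81, the ribs' line at 2.82, and the turn about 1.01 rad anticlockwise.

```bash
python3 -m handwheel '[{"dz":-5,"gripper":6},{"dz":-5,"dx":3,"turn":-0.05},{"dx":6,"dy":-0.3,"turn":-0.1},{"dx":6,"dy":-0.3,"turn":-0.1},{"dx":6,"dy":-0.3,"turn":-0.1},{"dx":6,"dy":-0.3,"turn":-0.1}]' 20
```

```text
invalid input
```

```bash
python3 -m handwheel '[{"dx":0,"dy":0,"dz":-5,"turn":0,"gripper":6}]' 20;python3 -m handwheel '[{"dx":3,"dy":0,"dz":-5,"turn":-0.05,"gripper":6},{"dx":6,"dy":-0.3,"dz":0,"turn":-0.1,"gripper":6},{"dx":6,"dy":-0.3,"dz":0,"turn":-0.1,"gripper":6}]'
```

```text
time: 0.62
eef_pos: [0.1847, -0.5953, 0.2529]
eef_rot: [-3.135, 0.0, 0.301]
wrist_force: [-0.6, -0.1, 1.5]
width: 0.925
time: 1.0
eef_pos: [0.3206, -0.5365, 0.3083]
eef_rot: [-3.141, 0.001, 0.549]
wrist_force: [0.1, 0.0, -0.4]
width: 0.648
```

```bash
python3 -m handwheel '[{"dx":6.2,"dy":-0.3,"dz":0,"turn":-0.1,"gripper":6},{"dx":6.2,"dy":-0.3,"dz":0,"turn":-0.1,"gripper":6},{"dx":6.2,"dy":-0.3,"dz":0,"turn":-0.1,"gripper":6},{"dx":6.2,"dy":-0.3,"dz":0,"turn":-0.1,"gripper":6},{"dx":6.2,"dy":-0.3,"dz":0,"turn":-0.1,"gripper":6},{"dx":6.2,"dy":-0.3,"dz":0,"turn":-0.1,"gripper":6},{"dx":6.2,"dy":-0.3,"dz":0,"turn":-0.1,"gripper":6}]'
```

```text
time: 1.88
eef_pos: [0.5854, -0.1992, 0.308]
eef_rot: [3.141, 0.001, 1.271]
wrist_force: [1.2, 0.1, -0.2]
width: 0.639
```

```bash
python3 -m handwheel '[{"dx":6.2,"dy":-0.3,"dz":0,"turn":-0.1,"gripper":5},{"dx":6.2,"dy":-0.3,"dz":0,"turn":-0.1,"gripper":5},{"dx":6.2,"dy":-0.3,"dz":0,"turn":-0.1,"gripper":5},{"dx":6.2,"dy":-0.3,"dz":0,"turn":-0.1,"gripper":5},{"dx":6.2,"dy":-0.3,"dz":0,"turn":-0.1,"gripper":5}]'
```

```text
time: 2.5
eef_pos: [0.5994, 0.1097, 0.3076]
eef_rot: [3.141, 0.001, 1.787]
wrist_force: [0.6, 0.6, 0.2]
width: 0.534
```

```bash
python3 -m handwheel '[{"dx":5.9,"dy":-1.5,"dz":0,"turn":0,"gripper":5},{"dx":5.9,"dy":-1.5,"dz":0,"turn":0,"gripper":5},{"dx":5.9,"dy":-1.5,"dz":1,"turn":-0.02,"gripper":5},{"dx":5.5,"dy":-1.5,"dz":1,"turn":0,"gripper":5},{"dx":0,"dy":0,"dz":0,"turn":0,"gripper":5}]'
python3 - <<'E'
from h import *
s=read_state();print(s['eef_pos'],s['eef_rot'])
snap("wrist","w1")
for r in spot_point("lid_grip","wrist")[:3]: print(r["conf"],w("wrist",r["location"]),px("wrist",w("wrist",r["location"])))
E
```

```text
time: 3.12
eef_pos: [0.4839, 0.3322, 0.2876]
eef_rot: [3.14, -0.001, 1.816]
wrist_force: [-0.8, -0.5, 0.1]
width: 0.53
[0.48391253 0.33219235 0.2875772 ] [ 3.14014723e+00 -9.28142238e-04  1.81610878e+00]
0.83 [0.49175959 0.32532981 0.12873691] [323.11914333 231.47682526]
0.77 [0.69045199 0.47304637 0.10251362] [563.20826187 126.62942323]
```

View pics/w1.png

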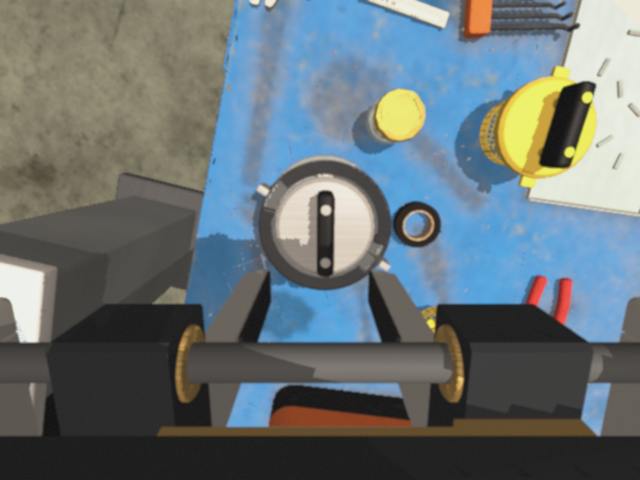

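```bash
python3 - <<'E'
from h import *
import math
im=cv2.imread('pics/w1.png'); cv2.imwrite('pics/w1c.png',cv2.resize(im[145:300,235:410],None,fx=3.8,fy=3.8,interpolation=cv2.INTER_CUBIC))
for n,p,q,z in(("grip",(325,191),(325,276),.146),("knob",(326,210),(325,263),.146),("rib",(263,189),(384,266),.112)):
    a=ray("wrist",*p,z);b=ray("wrist",*q,z);print(n,(a+b)/2,np.linalg.norm(a-b),math.atan2(*(a-b)[1::-1]))
E
```

```text
grip [0.49300725 0.32633996 0.146     ] 0.07755712219476825 1.8150085203588908
knob [0.49394288 0.3244028  0.146     ] 0.04852653853789671 1.7968944475953317
rib [0.4938649 0.3254071 0.112    ] 0.14198143495993693 2.8076763534547395
```

View pics/w1c.png

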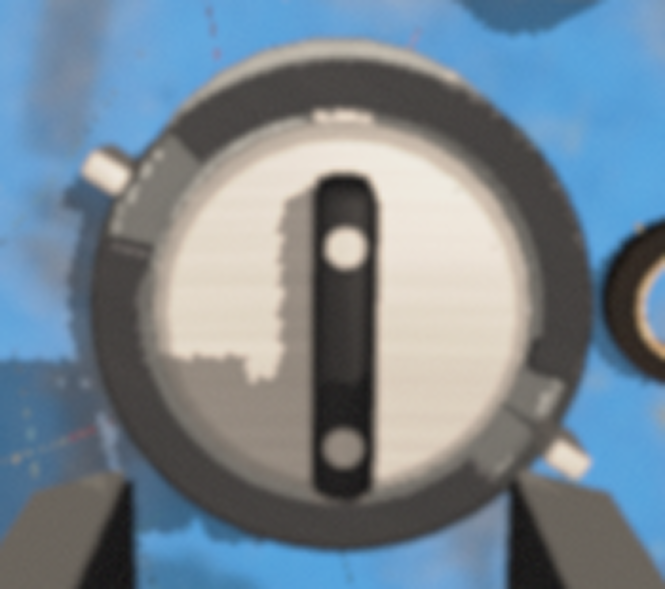

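```bash
python3 -m handwheel '[{"dx":-0.8,"dy":0.5,"dz":4,"turn":0,"gripper":5},{"dx":0,"dy":0,"dz":4,"turn":0,"gripper":5},{"dx":0,"dy":0,"dz":2,"turn":0,"gripper":5},{"dx":0,"dy":0,"dz":0,"turn":0,"gripper":5}]'
python3 - <<'E'
from h import *
import math
s=read_state();print(s['eef_pos'],s['eef_rot'])
im=snap("wrist","w2")
for t in("lid_grip","pot_rim"):
  for r in spot_point(t,"wrist")[:2]: print(r["conf"],w("wrist",r["location"]),px("wrist",w("wrist",r["location"])))
E
```

```text
time: 3.72
eef_pos: [0.4991, 0.316, 0.186]
eef_rot: [3.137, 0.002, 1.801]
wrist_force: [0.3, 0.5, 0.7]
width: 0.536
[0.49911013 0.31599776 0.18602136] [3.13675446e+00 2.01428127e-03 1.80072413e+00]
0.72 [0.48971851 0.330942   0.13015034] [309.18683183 232.80701213]
```

View pics/w2.png

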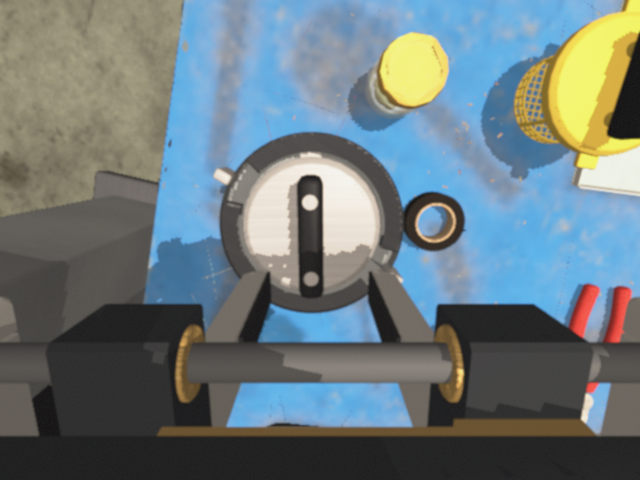

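```bash
python3 - <<'E'
from h import *
import math
for n,p,q,z in(("grip",(310,176),(312,297),.146),("knob",(310,202),(311,279),.146),("rib",(221,175),(394,276),.112)):
    a=ray("wrist",*p,z);b=ray("wrist",*q,z);print(n,(a+b)/2,np.linalg.norm(a-b),math.atan2(*(a-b)[1::-1]))
s=read_state();C=np.array([.491,.326]);d=C-s['eef_pos'][:2];y=s['eef_rot'][2];c,k=np.cos(y),np.sin(y)
print("dx,dy cm",100*(c*d[0]+k*d[1]),100*(k*d[0]-c*d[1]))
E
```

```text
grip [0.49116991 0.33125911 0.146     ] 0.0764813435316194 1.8138950301145322
knob [0.49122638 0.32956943 0.146     ] 0.04887309878399636 1.8100946581978217
rib [0.49016407 0.33169947 0.112     ] 0.141783153525843 2.8346244546666455
dx,dy cm 1.0266573208974 -0.6247204606601694
```

```bash
python3 -m handwheel '[{"dx":1.2,"dy":-0.6,"dz":1,"turn":-0.01,"gripper":5},{"dx":0,"dy":0,"dz":0,"turn":0,"gripper":5}]'
```

```text
time: 4.12
eef_pos: [0.4908, 0.3289, 0.1789]
eef_rot: [3.132, 0.0, 1.812]
wrist_force: [0.2, 0.4, -0.0]
width: 0.532
```

```bash
python3 -m handwheel '[{"dx":0,"dy":0,"dz":2,"turn":0,"gripper":5},{"dx":0,"dy":0,"dz":2,"turn":0,"gripper":5},{"dx":0,"dy":0,"dz":1,"turn":0,"gripper":5},{"dx":0,"dy":0,"dz":0,"turn":0,"gripper":5}]'
python3 - <<'E'
from h import *
s=read_state();print(s['eef_pos'],s['eef_rot'])
snap("wrist","w3")
E
```

```text
time: 4.62
eef_pos: [0.491, 0.3289, 0.1251]
eef_rot: [3.132, 0.001, 1.813]
wrist_force: [0.2, -0.0, 0.3]
width: 0.532
[0.49099896 0.3288573  0.12511051] [3.13240053e+00 8.70428590e-04 1.81283757e+00]
```

View pics/w3.png

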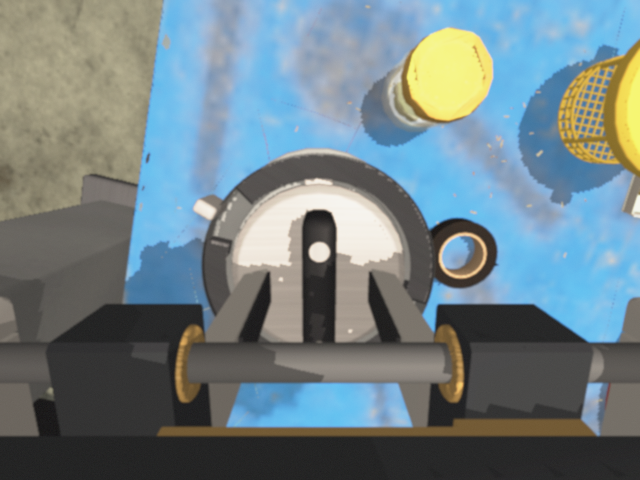

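The grip bar (column 319) sits midway between the fingers (254/387). Lowering 1 cm and closing.

```bash
python3 -m handwheel '[{"dx":0,"dy":0,"dz":1,"turn":0,"gripper":5},{"dx":0,"dy":0,"dz":0,"turn":0,"gripper":0},{"dx":0,"dy":0,"dz":0,"turn":0,"gripper":0},{"dx":0,"dy":0,"dz":0,"turn":0,"gripper":0},{"dx":0,"dy":0,"dz":0,"turn":0,"gripper":0},{"dx":0,"dy":0,"dz":0,"turn":0,"gripper":0},{"dx":0,"dy":0,"dz":0,"turn":0,"gripper":0}]' 45
```

```text
time: 5.55
eef_pos: [0.4916, 0.3293, 0.1163]
eef_rot: [3.13, 0.0, 1.812]
wrist_force: [-0.4, -0.4, -0.2]
width: 0.168
```

```bash
python3 -m handwheel '[{"dx":0,"dy":0,"dz":0,"turn":-0.1,"gripper":0},{"dx":0,"dy":0,"dz":0,"turn":-0.1,"gripper":0},{"dx":0,"dy":0,"dz":0,"turn":0,"gripper":0}]'; python3 -c "
from h import *
s=read_state();print(s['moment'],s['eef_rot']);snap('wrist','w4')"
```

```text
time: 5.92
eef_pos: [0.4915, 0.3301, 0.1163]
eef_rot: [3.13, 0.002, 2.017]
wrist_force: [-0.3, -0.8, -0.1]
width: 0.168
[-0.30308932  0.17733484  0.08599523] [3.13014104e+00 1.52688266e-03 2.01739510e+00]
```

View pics/w4.png

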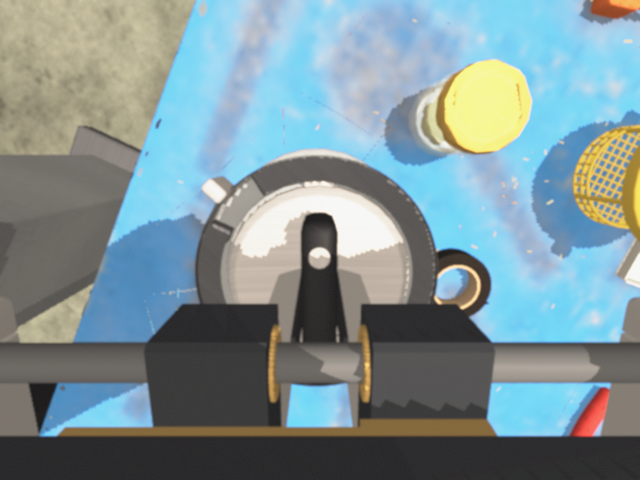

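The lid turns with the gripper (bar still at column 319, and the rib has moved to (215,187)).

```bash
python3 -m handwheel '[{"dx":0,"dy":0,"dz":0,"turn":-0.13,"gripper":0},{"dx":0,"dy":0,"dz":0,"turn":-0.13,"gripper":0},{"dx":0,"dy":0,"dz":0,"turn":-0.13,"gripper":0},{"dx":0,"dy":0,"dz":0,"turn":-0.13,"gripper":0},{"dx":0,"dy":0,"dz":0,"turn":-0.1,"gripper":0},{"dx":0,"dy":0,"dz":0,"turn":0,"gripper":0}]'; python3 -c "
from h import *
s=read_state();print(s['moment'],s['eef_rot']);snap('wrist','w5')"
```

```text
time: 6.72
eef_pos: [0.4913, 0.3312, 0.1164]
eef_rot: [3.131, 0.007, 2.64]
wrist_force: [-0.1, -0.7, 1.3]
width: 0.167
[-0.22421446  0.1574243   0.0570283 ] [3.13141565 0.0073945  2.63957088]
```

View pics/w5.png

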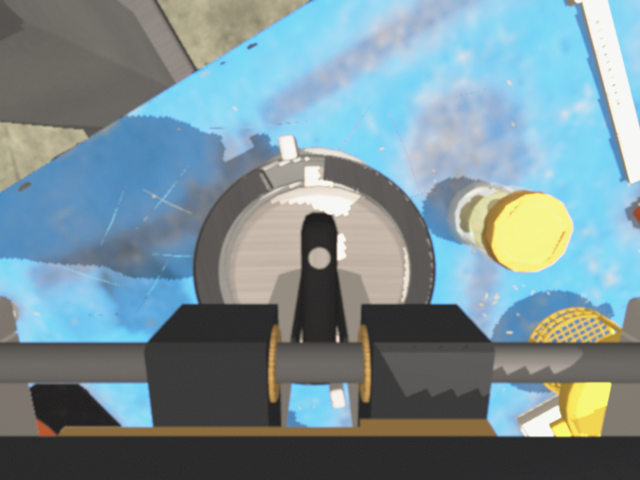

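```bash
python3 - <<'E'
from h import *
import math
a=ray("wrist",288,140,.112);b=ray("wrist",337,397,.112);print((a+b)/2,np.linalg.norm(a-b),math.atan2(*(a-b)[1::-1]))
E
```

```text
[0.48837102 0.33004898 0.112     ] 0.14383092364167954 2.815117047268119
```

```bash
python3 -m handwheel '[{"dx":0,"dy":0,"dz":0,"turn":-0.09,"gripper":0},{"dx":0,"dy":0,"dz":0,"turn":-0.09,"gripper":0},{"dx":0,"dy":0,"dz":0,"turn":0,"gripper":0}]'; python3 -c "
from h import *
s=read_state();print(s['moment'],s['eef_rot']);snap('wrist','w6')"
```

```text
time: 7.15
eef_pos: [0.4914, 0.3313, 0.1165]
eef_rot: [3.133, 0.01, 2.812]
wrist_force: [-0.4, -0.8, 0.4]
width: 0.167
[-0.19674897  0.19822759  0.08201171] [3.13275544 0.00958855 2.81184694]
```

View pics/w6.png

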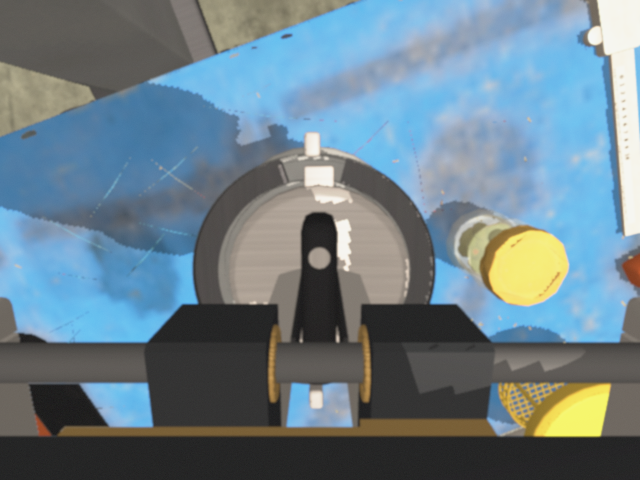

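Lug (319,177) is in the gap, and the ribs are at (313,143) and (317,399), so I'll turn 0.03 more and start the lift.

```bash
python3 -m handwheel '[{"dx":0,"dy":0,"dz":0,"turn":-0.03,"gripper":0},{"dx":0,"dy":0,"dz":-0.3,"turn":0,"gripper":0},{"dx":0,"dy":0,"dz":-0.5,"turn":0,"gripper":0},{"dx":0,"dy":0,"dz":-0.5,"turn":0,"gripper":0},{"dx":0,"dy":0,"dz":0,"turn":0,"gripper":0}]'; python3 -c "
from h import *
s=read_state();print(s['moment'],s['eef_rot']);snap('wrist','w7')"
```

```text
time: 7.82
eef_pos: [0.4911, 0.3306, 0.13]
eef_rot: [3.134, 0.01, 2.837]
wrist_force: [0.5, -0.1, -4.7]
width: 0.17
[ 0.02124737 -0.15212228 -0.02494446] [3.13429352 0.00997912 2.83684511]
```

View pics/w7.png

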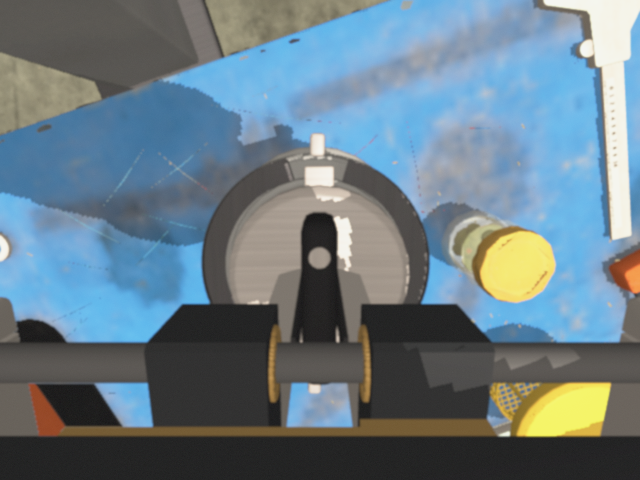

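Free: the load is 4.7 N, which matches lid, basket and three bearings. Continuing the lift, gently.

```bash
python3 -m handwheel '[{"dx":0,"dy":0,"dz":-0.6,"turn":0,"gripper":0},{"dx":0,"dy":0,"dz":-1,"turn":0,"gripper":0},{"dx":0,"dy":0,"dz":-1,"turn":0,"gripper":0},{"dx":0,"dy":0,"dz":-1,"turn":0,"gripper":0},{"dx":0,"dy":0,"dz":-1,"turn":0,"gripper":0},{"dx":0,"dy":0,"dz":-0.6,"turn":0,"gripper":0},{"dx":0,"dy":0,"dz":-0.3,"turn":0,"gripper":0},{"dx":0,"dy":0,"dz":0,"turn":0,"gripper":0}]'
```

```text
time: 8.88
eef_pos: [0.4904, 0.3303, 0.1891]
eef_rot: [3.134, 0.01, 2.837]
wrist_force: [-0.3, 0.1, -4.3]
width: 0.17
```

```bash
python3 -m handwheel '[{"dx":0,"dy":0,"dz":-0.5,"turn":0,"gripper":0},{"dx":0,"dy":0,"dz":-0.8,"turn":0,"gripper":0},{"dx":0,"dy":0,"dz":-0.8,"turn":0,"gripper":0},{"dx":0,"dy":0,"dz":-0.8,"turn":0,"gripper":0},{"dx":0,"dy":0,"dz":-0.7,"turn":0,"gripper":0},{"dx":0,"dy":0,"dz":-0.3,"turn":0,"gripper":0},{"dx":0,"dy":0,"dz":0,"turn":0,"gripper":0}]'; python3 - <<'E'
from h import *
s=read_state();print(s['eef_pos'],s['eef_rot'],s['wrist_force'])
im=snap("scene","s8");
for t in("bearing_1","basket_floor","lid_grip","pot"):
  for r in spot_point(t,"scene")[:5]: print(t,r["conf"],w("scene",r["location"]).round(3))
cv2.imwrite('pics/s8c.png',cv2.resize(im[150:320,290:450],None,fx=3.5,fy=3.5,interpolation=cv2.INTER_CUBIC))
E
```

```text
time: 9.75
eef_pos: [0.4898, 0.3302, 0.2308]
eef_rot: [3.134, 0.01, 2.837]
wrist_force: [-0.3, -0.1, -4.1]
width: 0.164
[0.48980233 0.33019436 0.23077442] [3.13436889 0.01011562 2.83696076] [-0.29361095 -0.11368577 -4.13532262]
bearing_1 0.56 [0.468 0.318 0.144]
bearing_1 0.48 [0.485 0.35  0.142]
basket_floor 0.76 [0.684 0.206 0.006]
basket_floor 0.71 [0.693 0.477 0.004]
basket_floor 0.68 [0.49  0.328 0.146]
basket_floor 0.28 [0.488 0.329 0.241]
lid_grip 0.88 [0.683 0.206 0.102]
lid_grip 0.79 [0.69  0.481 0.103]
lid_grip 0.61 [0.488 0.33  0.241]
pot 0.78 [ 0.491  0.325 -0.002]
```

View pics/s8c.png

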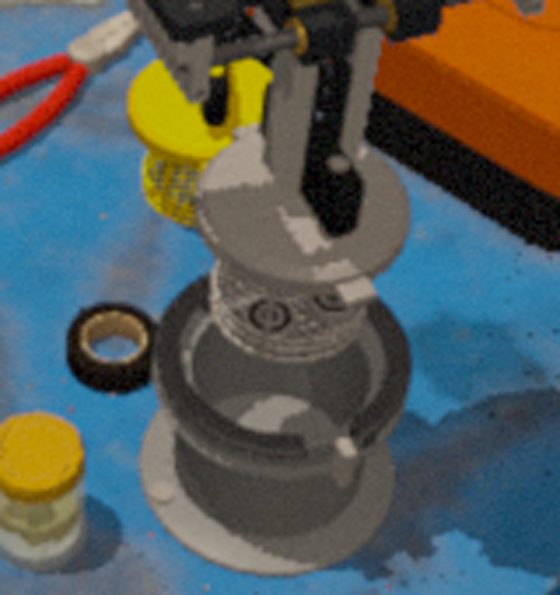

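The basket hangs above the collar; two bearings show (crop (270,315), (335,298)), and the third may be hidden. Holding still for over 3 s, checking.

```bash
for i in 1 2 3 4; do python3 -m handwheel '[{"dx":0,"dy":0,"dz":0,"turn":0,"gripper":0},{"dx":0,"dy":0,"dz":0,"turn":0,"gripper":0},{"dx":0,"dy":0,"dz":0,"turn":0,"gripper":0},{"dx":0,"dy":0,"dz":0,"turn":0,"gripper":0},{"dx":0,"dy":0,"dz":0,"turn":0,"gripper":0},{"dx":0,"dy":0,"dz":0,"turn":0,"gripper":0},{"dx":0,"dy":0,"dz":0,"turn":0,"gripper":0},{"dx":0,"dy":0,"dz":0,"turn":0,"gripper":0}]'; done
python3 - <<'E'
from h import *
F=[]
for i in range(4):
  im=camera("scene");s=read_state();F.append(s['wrist_force'][2])
  print([ (round(r["conf"],2),w("scene",r["location"]).round(3).tolist()) for r in spot_point("bearing_1","scene")[:4]])
print(F); cv2.imwrite('pics/s9c.png',cv2.resize(im[205:275,335:410],None,fx=8,fy=8,interpolation=cv2.INTER_CUBIC))
snap("wrist","w9")
E
```

```text
time: 11.0
eef_pos: [0.4896, 0.33, 0.2301]
eef_rot: [3.135, 0.009, 2.837]
wrist_force: [-0.1, 0.1, -4.4]
width: 0.171
time: 12.0
eef_pos: [0.4896, 0.3301, 0.2301]
eef_rot: [3.135, 0.009, 2.837]
wrist_force: [0.6, -0.0, -4.9]
width: 0.17
time: 13.0
eef_pos: [0.4896, 0.3301, 0.23]
eef_rot: [3.135, 0.009, 2.837]
wrist_force: [0.6, -0.0, -4.1]
width: 0.17
time: 14.0
eef_pos: [0.4896, 0.3301, 0.2301]
eef_rot: [3.135, 0.009, 2.837]
wrist_force: [0.2, 0.1, -4.5]
width: 0.169
[(0.52, [0.487, 0.351, 0.142]), (0.45, [0.47, 0.316, 0.144])]
[(0.64, [0.47, 0.317, 0.145]), (0.43, [0.484, 0.351, 0.142])]
[(0.66, [0.482, 0.35, 0.142])]
[(0.45, [0.469, 0.316, 0.143]), (0.44, [0.485, 0.352, 0.142])]
[np.float64(-4.405433361143211), np.float64(-4.558611665651545), np.float64(-5.251428056501143), np.float64(-4.293884827829)]
```

View pics/s9c.png

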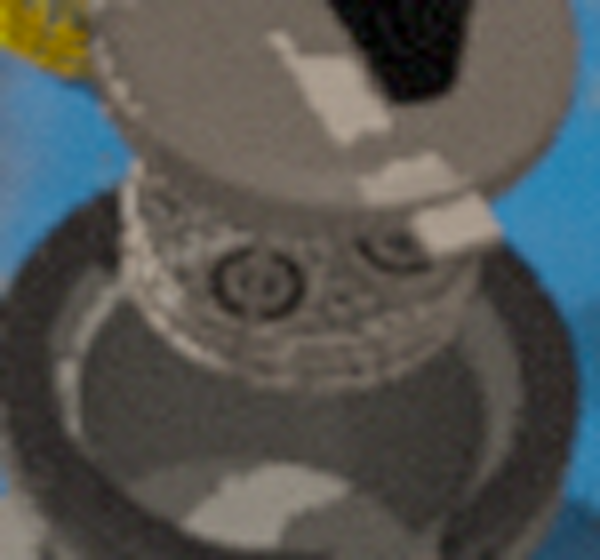

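View pics/w9.png

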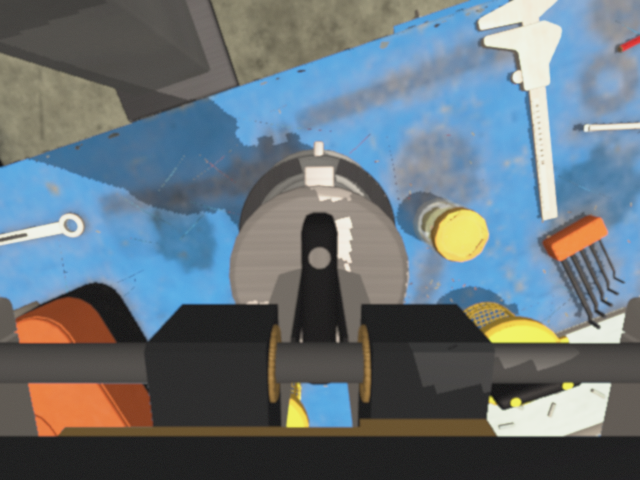

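```bash
python3 -c "
from plant import *
print(sign_off(), read_state()['eef_pos'])"
```

```text
the job is handed in; nothing more can be done
the job is handed in; nothing more can be done
```

The job is handed in. I turned the pot's lid about 1.02 rad anticlockwise, to within about 0.02 rad of the ribs' line. I then lifted lid and basket straight up about 114 mm, held them still for over 4 s, and signed off while still holding.

- **Clearance and level:** By calculation the basket's underside is about 37 mm above the collar. The arm's own tilt reads about 0.01 rad. The network put the basket floor at 0.146 m high, against 0.144 m expected. The wrist view showed the grip had not slipped in the fingers.
- **Stillness:** The arm's measured position stayed within about 0.1 mm during the last 3 s of the hold.
- **Bearings:** Two were seen in the basket. The third was hidden behind the lid, so I never saw it. The lifted weight of about 4.5 N (0.46 kg) fits all three being there, but noise of about 0.3 N on the force reading, plus a basket mass given only as "about 0.4 kg", means it does not prove it.
- **Other things on the bench:** No contact force showed on the way, and the jar, tape, calliper and yellow baskets look undisturbed in the last pictures.

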